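Put the preserves away in the bolted pantry case

TASK

Put the preserve jars away: draw the brass bolt on top of the glazed pantry case right back, slide its door fully open, stand every jar from the counter upright on the floor of the metal tray, and push the loaded tray into the case until it stops. Then slide the door fully shut and shoot the bolt all the way home again, so that the case is locked with the jars upright inside. Leave the white bowl, the dark plates and the pepper mill where they are.

Things in the scene. Friction and masses are not known exactly. Their poses are not given: they have to be found in the camera images.
- case: Glazed counter-top pantry case, fixed; dark green frame, glass ends and top; 250 deep (its x) x 410 wide (its y) x 165 high. Origin: centre of its underside, on the counter; x points from the front face (plane x = -125 mm) into the case, z up. It stands to the robot's right, facing about world +y. The tray bay is its -y half (nearer the robot); the +y half is closed by a fixed pane
- bay (a point): Middle of the tray bay's mouth at counter level: (-125, -100, 0) mm in the case frame, axes as the case. Opening 186 wide, 115 high, no floor (the tray slides on the counter). Inside: guide rails 175 apart with flared lead-ins in the first 25 mm, hold-down strips 40 mm up reaching 7 mm inward of the rails, and a back panel that stops the tray 230 mm in
- door (a joint): Top-hung sliding door, m: 0 shut (end stop, covers the tray bay), grows along the case's +y to 0.196 fully open (end stop). 194 wide, 12 to 22 mm in front of the face, 42 to 160 mm above the counter: tray front and pull pass beneath. About 2 N; stays where left. Opens only with the bolt drawn 18 mm or more; the bolt can be shot only with the door within 2 mm of shut
- door_handle (a point): Grip point of the door's upright brass handle bar: bar 12 wide (case y) x 10 (case x), from 89 to 155 mm above the counter, 35 mm clear of the door's front. This point is on the bar at 135 mm height; at joint door = d (m) it lies at (-187, -165 + 1000 d, 135) mm in the case frame
- bolt (a joint): Brass barrel bolt on the case's top, m: 0 fully shot (end stop, rod through the staple on the door), grows as it is drawn along the case's +x, away from the front, to 0.030 fully back (end stop). About 2 N to move; stays where it is left
- bolt_knob (a point): Grip point of the bolt's upright round knob, 15 mm diameter, from 187 to 215 mm above the counter (the case's top is at 165, the bolt's loops reach 184, the staple at the front edge 191). This point is on the knob's axis at 203 mm height; at joint bolt = b (m) it lies at (-81 + 1000 b, -45, 203) mm in the case frame
- tray: Loose aluminium tray, 230 long (its x) x 170 wide (its y), about 0.4 kg; floor 6 thick, rim 6 thick and 30 high, front panel (-x end) 34 high. Origin: centre of its underside, z up. Starts on the counter before the bay, a little askew, rear end (+x) toward it. Home, it rests on the back panel, its front flush with the case's face: origin at (-10, -100, 0) mm in the case frame, axes parallel
- tray_pull (a point): Middle of the tray's brass pull: a straight bar 100 long (tray y), 12 thick (tray x), from 18 to 34 mm above the counter, on two legs (y = +-44 mm) 70 mm in front of the tray's front panel; at (-185, 0, 26) mm in the tray frame. It stays outside, under the door, when the tray is home
- jar1: Squat preserve jar of 50 mm overall height: straight round wall 58 mm across up to 34 mm, heavy base, a paper label and a brass lid 54 mm across. Starts standing on the counter. Origin: centre of its underside, z up. One of five jars, of which 2 to 4 are present
- jar2: Squat preserve jar of 50 mm overall height: straight round wall 58 mm across up to 34 mm, heavy base, a paper label and a brass lid 54 mm across. Starts standing on the counter. Origin: centre of its underside, z up. One of five jars, of which 2 to 4 are present
- jar3: Squat preserve jar of 50 mm overall height: straight round wall 58 mm across up to 34 mm, heavy base, a paper label and a brass lid 54 mm across. Starts standing on the counter. Origin: centre of its underside, z up. One of five jars, of which 2 to 4 are present
- jar4: Tall preserve jar of 66 mm overall height: straight round wall 58 mm across up to 50 mm, heavy base, a paper label and a brass lid 54 mm across. Starts standing on the counter. Origin: centre of its underside, z up. One of five jars, of which 2 to 4 are present
- jar5: Tall preserve jar of 66 mm overall height: straight round wall 58 mm across up to 50 mm, heavy base, a paper label and a brass lid 54 mm across. Starts standing on the counter. Origin: centre of its underside, z up. One of five jars, of which 2 to 4 are present
- bowl: White bowl, 130 across, 60 high, not part of the job. Origin: centre of its underside
- mill: Dark wooden pepper mill, 56 across, 150 high, not part of the job. Origin: centre of its underside
- plates: Stack of dark plates, 150 across, 40 high, not part of the job. Origin: centre of its underside

How it is judged:
By the outcome, as a careful person would: the job done as asked, in the order asked, and still so for the second after the job is handed in, with the robot touching nothing.
Of jar1, jar2, jar3, jar4, jar5 only 2 to 4 are there at a start; the rules pass over those that are not, and their reading is None.
At some moment in a run one of jar1, jar2, jar3, jar4, jar5 may be knocked a few centimetres aside while the robot is not near it.
Once in a run the grip may slacken for a moment while it holds something.
It also fails if it takes over 210 s, if anything falls off the work surface, if the arm or the gripper's body presses on something with over 40 N, if the wrist force passes 120 N, or if a joint passes its speed limit or range.

ROBOT

A 7-joint arm with a two-finger parallel gripper is mounted at the origin on the work surface. World frame = base frame: x ahead of the robot, y to its left, z up, the work surface at z = 0. Lengths are in m, angles in degrees, forces in N, time in s.
With the tool pointing down it reaches from about 0.425 to 0.875 m from the base axis. Payload 4.7 kg.
Tool frame: the origin (TCP) lies between the finger pads; the fingertips stand env.tip_reach ahead of it and the grasp point (between the pads) lies 2 mm behind it (env.tip_reach is the distance from the TCP to the fingertips, in m); z points along the fingers, y is the line along which they close (so a half turn about z gives the same grasp; the last joint's range is limited). The gripper opens to 87 mm and grips with 3 to 60 N. Pads are 19 mm wide; open, the fingers measure 117 mm over their backs; the gripper's body (75 mm by 190 mm) begins 51 mm behind the grasp point.
Start: joints at [76.037, 18.392, -4.016, 83.108, 1.295, 78.541, -3.26], TCP at [0.166, -0.629, 0.24] pointing down, gripper open.
Joint ranges: [-163.93, 163.93], [-17.29, 119.83], [-79.2, 71.16], [3.27, 140.29], [-89.18, 269.18], [5.43, 117.66], [-154.24, 154.24]. Speed limits (degrees/s): [147.25, 147.25, 180, 180, 180, 180, 180].

INTERFACE

Orientations are given as [roll, pitch, yaw] about the fixed x, y, z axes, in that order (R = Rz(yaw) Ry(pitch) Rx(roll)).
In Python, from cell import env gives the robot as it stands.
- The arm moves only by the tool steer_hand, called after "Call:" as name(argument=value, ...) on one line, values as JSON. Schema: {"type":"object","properties":{"offsets":{"type":"string"},"force":{"type":"number"},"only":{"type":"string"},"quiet":{"type":"boolean"},"lines":{"type":"string"}},"required":["offsets"],"additionalProperties":false}. offsets is a string of 1 to 8 rows, one to a line, with the numbers parted by spaces; each row has 5 numbers: dx, dy, dz in cm, then a turn about the tool's z in units of 10 degrees, then the finger opening in m; each row is the pose to reach, as a shift and turn from the pose commanded when the call began, along the tool's axes at that moment; what a row does not reach only later rows make up. A row lasts 1/12 s, in which the tool goes at most 0.0417 m and 7.16 degrees, less where a joint would pass 70% of its speed; a pose out of reach is approached as far as the arm can. The fingers move at their own pace and stop on an object; force is the grip in N (left out, the last holds). Time passes only in rows, so rows that do not move let the fingers close. The tool returns the time, the measured TCP pose, the force, the opening and the grip force at its end. only (a regular expression) keeps the lines of the reply that match it, lines (a string "A,B") keeps lines A to B, and quiet returns only ok. Input that does not fit is refused with a message, and nothing moves.
- env.get_obs(): the state, without advancing time (a new reading comes with each control period).
- env.read_camera(name): name is "side" or "top"; returns a dict with "color" (420x560x3 uint8, blue, green, red), "fx", "fy", "cx", "cy" (pixels), "dist" ([k1, k2, p1, p2, k3] as OpenCV has them; the pictures are not rectified), "world_from_camera" (4x4, takes a point from camera to world coordinates). Camera axes: x right, y down, z forward; pixel columns grow to the right and rows downward; lengths in m; the calibration is good to about 2 mm. A picture is of the moment at which its call begins. There is no depth.
- env.sign_off(): hands the job in; it is judged then, once.
The state is a dict: "time_s": time; "qpos": joint angles; "joint_velocities": joint speeds; "effort": joint torques, N m; "tool_pos": TCP position; "tool_rot": TCP orientation; "force": force on the tool from outside, world axes, zero at the start; "wrist_torque": the same for the moment, N m; "grip_width": finger opening in m; "grasp_force": force on a finger pad.
Only numpy, scipy, OpenCV 4.12 (cv2) and the standard library are available. Lean on these libraries where they do the work, as an engineer would, in place of code of your own. Each camera call takes 0.05 s, during which the arm holds its last target. There are 200 camera calls.

## Working session

There is one attempt and no reset: what is moved stays moved. The work goes in short steps, Python scripts to look and compute and a tool call to move; the robot and the scene stay as the last step left them, time stands still between calls to the robot, and variables do not carry over. Pictures are saved under pics/ and viewed, at most 14 in all, crops included, and the job is handed in when it is done.

```bash
ls; mkdir -p pics; python3 - <<'E'
from cell import env
import cv2,numpy as np
print(env.tip_reach, env.get_obs())
for n in("side","top"):
    c=env.read_camera(n); cv2.imwrite(f"pics/{n}0.png",c["color"]); print(n,c["fx"],c["fy"],c["cx"],c["cy"],c["dist"],np.round(c["world_from_camera"],4).tolist())
E
```

```text
cell.py
pics
0.017 {'time_s': 0.0, 'qpos': array([76.03610216, 18.4401266 , -4.01620765, 83.1737881 ,  1.29339535,
       78.54111212, -3.26015027]), 'joint_velocities': array([-0.08554239, -0.02950385,  0.04424032,  0.00840571, -0.02973225,
        0.0319203 ,  0.00606255]), 'effort': array([ 1.78640512e-04, -4.91282487e+01, -4.03545108e-01, -3.12526417e+01,
       -6.38935785e-02,  4.36822081e-02,  1.68460974e-04]), 'tool_pos': array([ 0.16556717, -0.62802606,  0.23845924]), 'tool_rot': array([-1.79890129e+02,  3.92532537e-03,  1.47737977e+01]), 'force': array([-0.0498792 ,  0.03217284, -0.415719  ]), 'wrist_torque': array([ 0.02927069, -0.01190181, -0.00760353]), 'grasp_force': 0.0, 'grip_width': 0.0869578221176768}
side 430.55360314546135 430.55360314546135 290.8824169022594 208.36627435780076 [-0.11930139  0.          0.          0.          0.        ] [[-0.9983, -0.0535, 0.0231, 0.5417], [-0.058, 0.948, -0.313, 0.4551], [-0.0052, -0.3138, -0.9495, 1.2624], [0.0, 0.0, 0.0, 1.0]]
top 507.9970119959449 507.9970119959449 282.49909353208994 213.19030654772914 [-0.11033714  0.          0.          0.          0.        ] [[0.0029, -0.9975, 0.0708, 0.4399], [-1.0, -0.0022, 0.0089, 0.1022], [-0.0087, -0.0708, -0.9975, 1.5813], [0.0, 0.0, 0.0, 1.0]]
```
Tool pos (0.166,-0.628). Joint 1 76°... with the arm at -75°? whatever (offset).

View images.

View pics/side0.png

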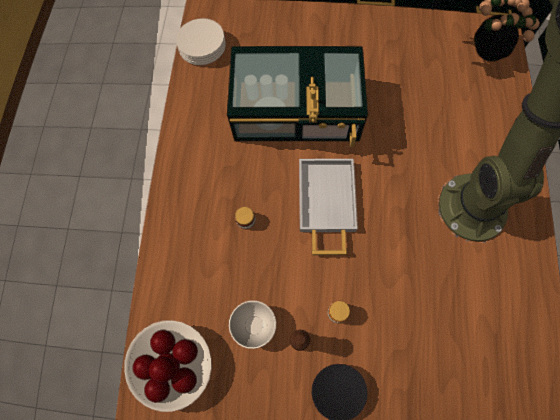

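View pics/top0.png

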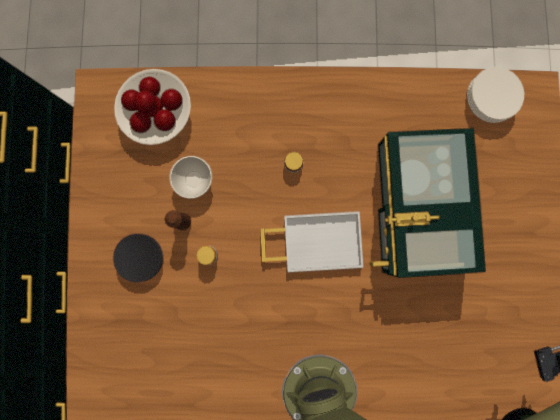

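```bash
cat > h.py <<'E'
import cv2,numpy as np
from cell import env
def cam(n):
    c=env.read_camera(n); c["K"]=np.array([[c["fx"],0,c["cx"]],[0,c["fy"],c["cy"]],[0,0,1]]); c["d"]=np.array(c["dist"]); c["T"]=np.array(c["world_from_camera"]); c["hsv"]=cv2.cvtColor(c["color"],cv2.COLOR_BGR2HSV); return c
def ray(c,p):
    u=cv2.undistortPoints(np.array(p,float).reshape(-1,1,2),c["K"],c["d"]).reshape(-1,2)
    return c["T"][:3,3],np.c_[u,np.ones(len(u))]@c["T"][:3,:3].T
def onz(c,p,z):
    o,r=ray(c,p); return o+r*((z-o[2])/r[:,2])[:,None]
def tri(c1,p1,c2,p2):
    o1,r1=ray(c1,p1);o2,r2=ray(c2,p2);out=[]
    for a,b in zip(r1,r2):
        s=np.linalg.lstsq(np.c_[a,-b],o2-o1,rcond=None)[0]; x=o1+a*s[0];y=o2+b*s[1]
        out.append(np.r_[(x+y)/2,np.linalg.norm(x-y)])
    return np.array(out)
def proj(c,P):
    M=np.linalg.inv(c["T"]); r,_=cv2.Rodrigues(M[:3,:3]); return cv2.projectPoints(np.array(P,float).reshape(-1,1,3),r,M[:3,3],c["K"],c["d"])[0].reshape(-1,2)
def comps(m,amin=15):
    n,l,s,ce=cv2.connectedComponentsWithStats(m.astype(np.uint8)); return [(np.round(ce[i],1).tolist(),s[i].tolist(),l==i) for i in range(1,n) if s[i,4]>=amin]
def brass(c): return cv2.inRange(c["hsv"],(18,130,70),(32,255,255))>0
E
python3 - <<'E'
from h import *
for n in("side","top"):
    c=cam(n)
    print(n,[x[:2] for x in comps(brass(c))])
    h=c["hsv"]
    for p in ([(245,217),(330,195),(303,190),(300,80),(340,395),(260,230),(318,85)] if n=="side" else [(293,161),(320,240),(288,215),(388,160),(138,258),(250,200),(410,218)]): print(p,h[p[1],p[0]],end=' ')
    print()
    roi=(slice(30,260),slice(215,380)) if n=="side" else (slice(120,285),slice(255,495))
    x=c["color"][roi]; f=3.3; cv2.imwrite(f"pics/{n}z.png",cv2.resize(x,None,fx=(3 if n=="top" else 2.6),fy=(3 if n=="top" else 2.6),interpolation=cv2.INTER_CUBIC))
E
```

```text
side [([14.0, 39.8], [0, 0, 44, 122, 2040]), ([375.9, 2.8], [357, 0, 38, 6, 89]), ([493.8, 13.0], [490, 12, 8, 3, 17]), ([311.8, 100.3], [306, 77, 13, 45, 381]), ([244.2, 119.3], [230, 118, 29, 4, 66]), ([278.4, 119.0], [259, 118, 40, 3, 103]), ([322.4, 125.2], [319, 123, 8, 5, 25]), ([340.7, 125.1], [338, 123, 7, 5, 23]), ([352.6, 135.0], [350, 124, 7, 23, 89]), ([244.1, 215.4], [235, 207, 18, 18, 232]), ([328.9, 246.5], [312, 230, 35, 25, 228]), ([339.5, 310.6], [330, 301, 20, 20, 270])]
(245, 217) [ 19 166 193] (330, 195) [ 16  29 186] (303, 190) [  6  24 106] (300, 80) [79 76 27] (340, 395) [ 4 43 42] (260, 230) [ 12 175  92] (318, 85) [ 71 255  16] 
top [([2.7, 135.3], [0, 111, 7, 52, 266]), ([33.0, 148.3], [25, 126, 13, 46, 265]), ([401.7, 213.2], [384, 135, 56, 141, 1009]), ([66.2, 162.2], [59, 142, 12, 41, 214]), ([293.3, 160.6], [285, 152, 18, 18, 251]), ([269.4, 244.5], [260, 228, 27, 34, 290]), ([385.1, 230.9], [384, 228, 3, 7, 18]), ([205.4, 254.9], [197, 246, 18, 19, 275]), ([386.4, 250.0], [385, 247, 4, 8, 23]), ([379.5, 263.1], [370, 260, 19, 7, 90]), ([62.3, 291.9], [56, 271, 10, 42, 219]), ([27.8, 298.2], [20, 275, 12, 48, 289]), ([61.7, 409.6], [55, 402, 11, 18, 102])]
(293, 161) [ 21 161 197] (320, 240) [ 19  21 198] (288, 215) [ 14  87 168] (388, 160) [ 20 169 151] (138, 258) [ 0  6 46] (250, 200) [ 13 152 151] (410, 218) [ 22 158 184]
```

View pics/topz.png

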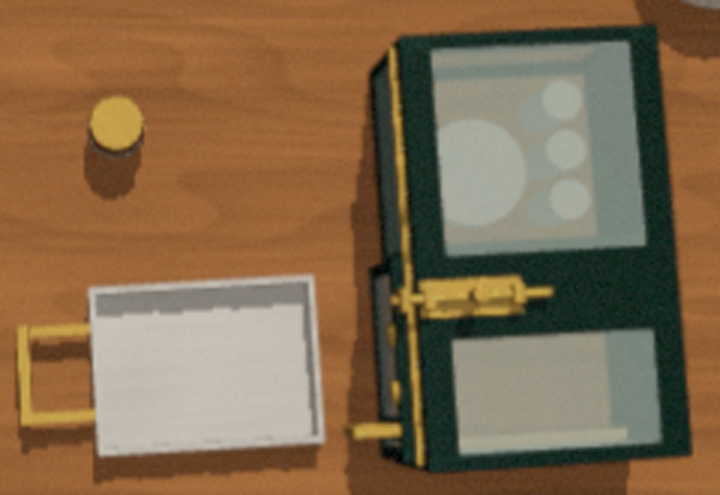

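View pics/sidez.png

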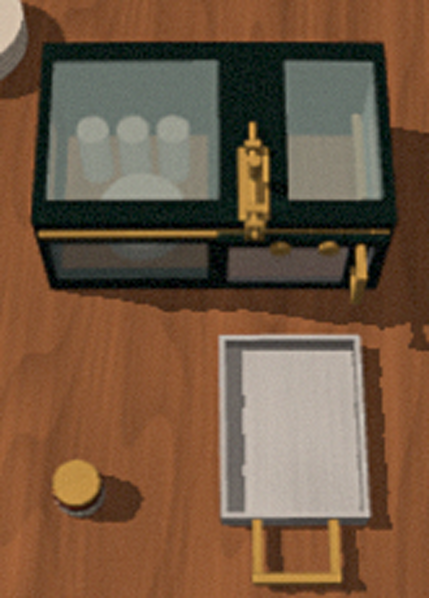

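```bash
cat > loc.py <<'E'
from h import *
S,T=cam("side"),cam("top"); C={"side":S,"top":T}
R={"side":(225,40,370,150),"top":(370,120,495,285)}
def casemask(n):
    c=C[n];x0,y0,x1,y1=R[n];m=np.zeros(c["hsv"].shape[:2],np.uint8)
    m[y0:y1,x0:x1]=cv2.inRange(c["hsv"],(55,90,0),(105,255,75))[y0:y1,x0:x1]; 
    k=max(comps(m,50),key=lambda q:q[1][4]); return k[2].astype(np.uint8)
def pol(m,n=4,eps0=1.5):
    h=cv2.convexHull(max(cv2.findContours(m,0,1)[0],key=cv2.contourArea))
    return cv2.approxPolyN(h,n,ensure_convex=True).reshape(-1,2).astype(float) if n else h
P={n:pol(casemask(n),6) for n in C}
for n in C: print(n,"case hull",np.round(P[n],1).tolist(), np.round(onz(C[n],P[n],.165)[:,:2],4).tolist())
def traymask(n):
    m=np.zeros(C[n]["hsv"].shape[:2],np.uint8);x0,y0,x1,y1={"side":(290,145,365,260),"top":(262,190,372,290)}[n]
    m[y0:y1,x0:x1]=cv2.inRange(C[n]["hsv"],(0,0,70),(180,60,255))[y0:y1,x0:x1]
    k=max(comps(m,50),key=lambda q:q[1][4]); return k[2].astype(np.uint8)
for n in C:
    q=pol(traymask(n),4); w=onz(C[n],q,.03)[:,:2]; r=cv2.minAreaRect(onz(C[n],pol(traymask(n),0).reshape(-1,2),.03)[:,:2].astype(np.float32)); print(n,"tray",np.round(q,1).tolist(),np.round(w,4).tolist(),"rect",np.round(r[0],4),np.round(r[1],4),r[2])
E
python3 - <<'E'
from loc import *
b={n:comps(brass(C[n])) for n in C}
near=lambda n,p:min(b[n],key=lambda q:np.hypot(q[0][0]-p[0],q[0][1]-p[1]))
for ps,pt in [((244,215),(293,161)),((339,311),(205,255))]:
    a,d=near("side",ps)[0],near("top",pt)[0]; print("jar",a,d,np.round(tri(S,[a],T,[d]),4), onz(S,[a],.05)[:,:2].round(4),onz(T,[d],.05)[:,:2].round(4),onz(S,[a],.066)[:,:2].round(4),onz(T,[d],.066)[:,:2].round(4))
for n,p in (("side",(329,246)),("top",(269,244))):
    k=near(n,p)[2].astype(np.uint8); q=pol(k,4); print(n,"pull",np.round(q,1).tolist(),onz(C[n],q,.034)[:,:2].round(4).tolist())
E
```

```text
side case hull [[361.0, 47.0], [366.0, 103.0], [366.0, 117.0], [228.0, 118.0], [228.0, 103.0], [232.0, 47.0]] [[0.3799, -0.4509], [0.366, -0.2462], [0.3663, -0.1987], [0.7673, -0.1729], [0.773, -0.2235], [0.7838, -0.4285]]
top case hull [[479.0, 205.0], [484.0, 270.0], [447.0, 274.0], [398.0, 276.0], [387.0, 133.0], [473.0, 129.0]] [[0.565, -0.4427], [0.3813, -0.4535], [0.3707, -0.3466], [0.3658, -0.2075], [0.7697, -0.1817], [0.7844, -0.4323]]
side tray [[353.0, 159.0], [357.0, 231.0], [300.0, 231.0], [299.0, 159.0]] [[0.3862, -0.1253], [0.3716, 0.1085], [0.5407, 0.1179], [0.5558, -0.1154]] rect [ 0.4637 -0.0035] [0.1715 0.2346] 3.475831985473633
top tray [[363.0, 267.0], [287.0, 272.0], [284.0, 215.0], [359.0, 211.0]] [[0.3863, -0.1298], [0.3708, 0.1018], [0.5445, 0.1113], [0.5573, -0.1186]] rect [ 0.4646 -0.0086] [0.1716 0.2307] 3.4931352138519287
jar [244.0, 215.3] [293.4, 160.6] [[0.7098 0.083  0.0444 0.0012]] [[0.7084 0.0849]] [[0.7094 0.083 ]] [[0.7062 0.0897]] [[0.7066 0.0832]]
jar [339.3, 310.5] [205.5, 255.0] [[0.4214 0.3462 0.0606 0.0006]] [[0.4201 0.3454]] [[0.4216 0.3478]] [[0.4217 0.3468]] [[0.4218 0.3453]]
side pull [[344.0, 230.0], [346.0, 254.0], [312.0, 254.0], [312.0, 230.0]] [[0.4107, 0.1087], [0.4034, 0.1808], [0.5022, 0.1862], [0.5054, 0.114]]
top pull [[284.0, 228.0], [285.0, 260.0], [262.0, 261.0], [260.0, 228.0]] [[0.5045, 0.1112], [0.4073, 0.1079], [0.404, 0.1778], [0.5043, 0.1844]]
```

```bash
cat > cs.py <<'E'
import numpy as np
O=np.array([0.5752,-0.3177]);A=np.radians(3.3)
cx=np.array([np.sin(A),-np.cos(A)]);cy=np.array([np.cos(A),np.sin(A)])
def W(x,y,z): return np.r_[O+cx*x/1000+cy*y/1000,z/1000]
E
python3 - <<'E'
from h import *;from cs import *
S,T=cam("side"),cam("top")
pts=[W(sx*125,sy*205,165) for sx,sy in((-1,-1),(-1,1),(1,1),(1,-1))]+[W(-81,-45,215),W(-81,-45,187),W(-187,-165,155),W(-187,-165,89),W(-125,-193,0),W(-125,-7,0)]
out=[]
for c,(x0,y0,x1,y1) in ((S,(222,40,372,160)),(T,(360,120,490,285))):
    k=5 if c is S else 3.5
    m=cv2.resize(c["color"][y0:y1,x0:x1],None,fx=k,fy=k,interpolation=cv2.INTER_CUBIC)
    for q in proj(c,pts): cv2.drawMarker(m,tuple(int(round((v+.5-o)*k)) for v,o in zip(q,(x0,y0))),(0,0,255),cv2.MARKER_CROSS,9,1)
    cv2.imwrite(f"pics/ov{'s' if c is S else 't'}.png",m)
E
```

```text
(no output)
```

View pics/ovs.png

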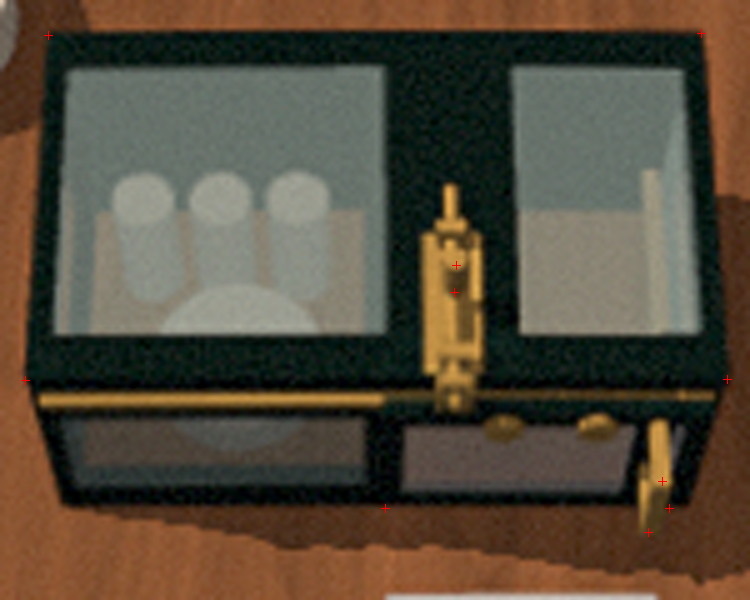

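View pics/ovt.png

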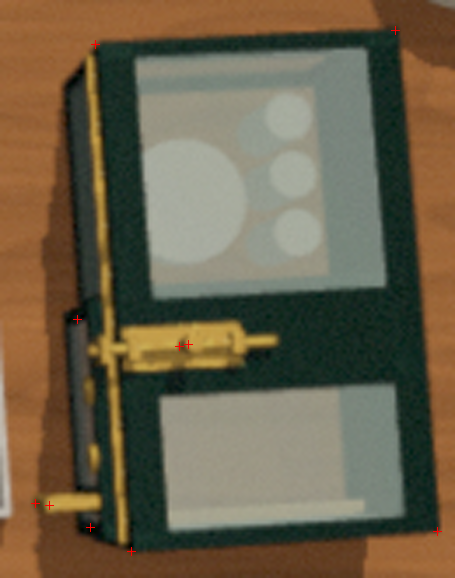

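```bash
cat > go.py <<'E'
# usage: go.py C x y z yaw | W x y z yaw   (C: case mm with yaw rel. to case's y axis; W: world m)
import sys,numpy as np
from cell import env
from cs import *
a=[float(v) for v in sys.argv[2:6]]
p,yaw=(W(*a[:3]),a[3]+np.degrees(A)) if sys.argv[1]=="C" else (np.array(a[:3]),a[3])
o=env.get_obs(); t=np.radians(o["tool_rot"][2]); d=p-o["tool_pos"]
print("dx %.4f dy %.4f dz %.4f turn %.2f"%(d[0]*np.cos(t)+d[1]*np.sin(t),d[0]*np.sin(t)-d[1]*np.cos(t),-d[2],-((yaw-o["tool_rot"][2]+180)%360-180)),"| case mm",np.round([(o["tool_pos"][:2]-O)@cx*1000,(o["tool_pos"][:2]-O)@cy*1000,o["tool_pos"][2]*1000],1),"yaw",(o["tool_rot"][2]-np.degrees(A)).round(2),"tilt",o["tool_rot"][:2].round(2),"F",o["force"].round(1),"t",round(o["time_s"],1))
E
python3 go.py C -81 -45 270 90
```

```text
dx 0.4472 dy -0.2844 dz -0.0306 turn -78.53 | case mm [ 286.7 -426.7  239.4] yaw 11.47 tilt [-179.99    0.  ] F [ 0.1 -0.4 -0. ] t 0.4
```

Careful with the scale: shifts go in cm and turns go in units of 10 degrees. That gives: 0.447 m is 44.7, -0.284 m is -28.4, -78.5 degrees is -7.85.

Call:
steer_hand(offsets="0 0 -3.06 0 0.045\n10 -6.3 -3.06 -1.4 0.045\n44.7 -28.4 -3.06 -7.85 0.045\n44.7 -28.4 -3.06 -7.85 0.045\n44.7 -28.4 -3.06 -7.85 0.045\n44.7 -28.4 -3.06 -7.85 0.045\n44.7 -28.4 -3.06 -7.85 0.045\n44.7 -28.4 -3.06 -7.85 0.045", force=20)

```text
time_s: 1.07
tool_pos: [0.365, -0.4129, 0.2705]
tool_rot: [180.0, 0.0, 65.3]
force: [1.0, -0.2, 0.3]
grip_width: 0.0471
grasp_force: 0.0
```

```bash
python3 go.py C -81 -45 270 90
```

```text
dx 0.2248 dy 0.0733 dz 0.0005 turn -28.05 | case mm [  82.9 -215.4  270.5] yaw 61.95 tilt [1.7997e+02 4.0000e-02] F [ 1.  -0.2  0.3] t 1.1
```

Scaled: 0.225 m is 22.5, 0.0733 m is 7.33, -28 degrees is -2.8.

Call:
steer_hand(offsets="22.5 7.33 0 -2.8 0.045\n22.5 7.33 0 -2.8 0.045\n22.5 7.33 0 -2.8 0.045\n22.5 7.33 0 -2.8 0.045\n22.5 7.33 0 -2.8 0.045\n22.5 7.33 0 -2.8 0.045\n22.5 7.33 0 -2.8 0.045\n22.5 7.33 0 -2.8 0.045")

```text
time_s: 1.73
tool_pos: [0.527, -0.2396, 0.2702]
tool_rot: [180.0, -0.0, 93.2]
force: [-1.0, -0.5, -0.6]
grip_width: 0.0452
grasp_force: 0.0
```

```bash
python3 go.py C -81 -45 208 90
```

```text
dx 0.0003 dy -0.0013 dz 0.0622 turn -0.12 | case mm [-80.7 -43.7 270.2] yaw 89.88 tilt [ 1.7998e+02 -2.0000e-02] F [-1.  -0.5 -0.6] t 1.7
```

Descend and close on the knob, checking by the camera after.

Call:
steer_hand(offsets="0 -0.1 3 0 0.045\n0 -0.1 5 0 0.045\n0 -0.1 6.2 0 0.045\n0 -0.1 6.2 0 0.045\n0 -0.1 6.2 0 0.005\n0 -0.1 6.2 0 0.005\n0 -0.1 6.2 0 0.005\n0 -0.1 6.2 0 0.005", force=25)

```text
time_s: 2.4
tool_pos: [0.5254, -0.2424, 0.2095]
tool_rot: [179.9, 0.1, 92.9]
force: [-0.2, 0.9, 0.2]
grip_width: 0.0263
grasp_force: 0.0
```

Call:
steer_hand(offsets="0 0 0 0 0.005\n0 0 0 0 0.005")

```text
time_s: 2.57
tool_pos: [0.5259, -0.2421, 0.209]
tool_rot: [179.8, 0.1, 92.9]
force: [0.2, -0.4, 0.3]
grip_width: 0.0138
grasp_force: 25.0
```

```bash
python3 go.py C -51 -45 208 90
```

```text
dx -0.0273 dy 0.0000 dz 0.0010 turn -0.38 | case mm [-78.3 -44.8 209. ] yaw 89.62 tilt [1.7982e+02 6.0000e-02] F [ 0.2 -0.4  0.3] t 2.6
```

Scaled: -0.033 m is -3.3, -0.029 m is -2.9.

Call:
steer_hand(offsets="-1 0 0 0 0.005\n-2 0 0 0 0.005\n-2.9 0 0 0 0.005\n-3.3 0 0 0 0.005\n-3.3 0 0 0 0.005\n-3.3 0 0 0 0.005")

```text
time_s: 3.07
tool_pos: [0.5274, -0.269, 0.2089]
tool_rot: [-180.0, -0.5, 93.1]
force: [-2.1, 14.6, 9.8]
grip_width: 0.0141
grasp_force: 25.0
```

```bash
python3 go.py C -51 -45 208 90
```

```text
dx -0.0004 dy -0.0001 dz 0.0009 turn -0.17 | case mm [-51.4 -44.9 208.9] yaw 89.83 tilt [-179.98   -0.53] F [-2.1 14.6  9.8] t 3.1
```

Scaled: -0.045 m is -4.5, -0.031 m is -3.1.

Call:
steer_hand(offsets="-3.1 0 0 0 0.04\n-3.1 0 0 0 0.04\n-3.1 0 0 0 0.04\n-3.1 0 -3 0 0.04\n-3.1 0 -4.5 0 0.04\n-3.1 0 -4.5 0 0.04")

```text
time_s: 3.57
tool_pos: [0.5292, -0.3074, 0.2568]
tool_rot: [179.8, 0.2, 92.8]
force: [0.4, -0.4, 0.7]
grip_width: 0.0385
grasp_force: 0.0
```

```bash
python3 go.py C -187 -165 250 90
```

```text
dx 0.1731 dy -0.1211 dz 0.0068 turn -0.46 | case mm [-13.  -45.3 256.8] yaw 89.54 tilt [179.75   0.21] F [ 0.4 -0.4  0.7] t 3.6
```

Call:
steer_hand(offsets="17.3 -12.1 0.6 -0.04 0.04\n17.3 -12.1 0.6 -0.04 0.04\n17.3 -12.1 0.6 -0.04 0.04\n17.3 -12.1 0.6 -0.04 0.04\n17.3 -12.1 0.6 -0.04 0.04\n17.3 -12.1 0.6 -0.04 0.04\n17.3 -12.1 0.6 -0.04 0.04\n17.3 -12.1 0.6 -0.04 0.04")

```text
time_s: 4.23
tool_pos: [0.3983, -0.1401, 0.2472]
tool_rot: [180.0, 0.1, 93.3]
force: [0.5, -1.1, 0.6]
grip_width: 0.04
grasp_force: 0.0
```

```bash
python3 go.py C -187 -165 140 90; python3 - <<'E'
from h import *
c=cam("top"); cv2.imwrite("pics/t1.png",cv2.resize(c["color"][120:290,250:490],None,fx=3,fy=3,interpolation=cv2.INTER_CUBIC))
E
```

```text
dx -0.0005 dy 0.0014 dz 0.1072 turn -0.03 | case mm [-187.5 -166.4  247.2] yaw 89.97 tilt [1.7998e+02 1.0000e-01] F [ 0.5 -1.1  0.6] t 4.2
```

View pics/t1.png

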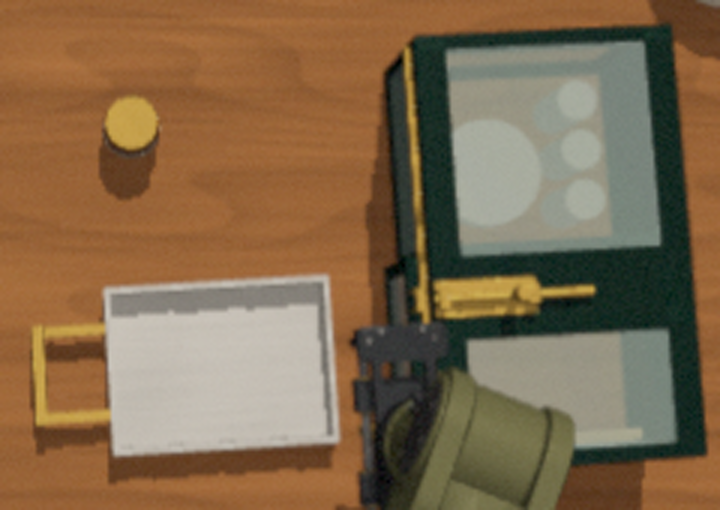

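Call:
steer_hand(offsets="0 0.1 4 0 0.04\n0 0.1 8 0 0.04\n0 0.1 10 0 0.04\n0 0.1 10.7 0 0.04\n0 0.1 10.7 0 0.04\n0 0.1 10.7 0 0.003\n0 0.1 10.7 0 0.003\n0 0.1 10.7 0 0.003", force=30)

```text
time_s: 4.95
tool_pos: [0.4008, -0.1398, 0.1418]
tool_rot: [179.8, 0.1, 93.3]
force: [0.2, 0.9, -0.2]
grip_width: 0.0272
grasp_force: 0.0
```

Call:
steer_hand(offsets="0 0 0 0 0.003\n0 0 0 0 0.003")

```text
time_s: 5.12
tool_pos: [0.4, -0.1395, 0.1411]
tool_rot: [179.9, 0.1, 93.3]
force: [-0.4, 0.3, -0.4]
grip_width: 0.0143
grasp_force: 0.0
```

```bash
python3 go.py C -187 31 140 90
```

```text
dx -0.0010 dy 0.1957 dz 0.0011 turn 0.00 | case mm [-188.  -164.7  141.1] yaw 90.0 tilt [1.7992e+02 7.0000e-02] F [-0.4  0.3 -0.4] t 5.1
```

Call:
steer_hand(offsets="0 0 0 0 0.003\n0 0 0 0 0.003\n0 2 0 0 0.003\n0 4.5 0 0 0.003\n0 7 0 0 0.003\n0 9.5 0 0 0.003\n0 12 0 0 0.003\n0 14 0 0 0.003")

```text
time_s: 5.78
tool_pos: [0.5405, -0.1314, 0.1409]
tool_rot: [-180.0, 0.0, 93.3]
force: [-3.5, 0.3, 8.6]
grip_width: 0.0118
grasp_force: 30.0
```

```bash
python3 go.py C -187 31 140 90
```

```text
dx -0.0010 dy 0.0549 dz 0.0009 turn -0.01 | case mm [-188.   -23.9  140.9] yaw 89.99 tilt [-1.7998e+02  3.0000e-02] F [-3.5  0.3  8.6] t 5.8
```

Scaled: 0.06 m is 6, 0.056 m is 5.6.

Call:
steer_hand(offsets="0 2 0 0 0.003\n0 3.5 0 0 0.003\n0 4.8 0 0 0.003\n0 5.6 0 0 0.003\n0 6 0 0 0.003\n0 6 0 0 0.003")

```text
time_s: 6.28
tool_pos: [0.5957, -0.1281, 0.1408]
tool_rot: [-179.4, 0.0, 93.3]
force: [-13.6, 0.5, 13.6]
grip_width: 0.012
grasp_force: 30.0
```

```bash
python3 go.py C -187 31 140 90
```

```text
dx -0.0011 dy -0.0004 dz 0.0008 turn -0.03 | case mm [-188.1   31.4  140.8] yaw 89.97 tilt [-1.7944e+02  2.0000e-02] F [-13.6   0.5  13.6] t 6.3
```

Scaled: 0.16 m is 16, 0.12 m is 12, 21 degrees is 2.1.

Call:
steer_hand(offsets="0 -0.4 0 0 0.05\n0 -0.4 0 0 0.05\n0 -0.4 -4 0 0.05\n0 -0.4 -7 0 0.05\n4 -2 -7 0.7 0.05\n8 -4 -7 1.4 0.05\n12 -6 -7 2.1 0.05\n16 -8 -7 2.8 0.05")

```text
time_s: 6.95
tool_pos: [0.5143, 0.0198, 0.21]
tool_rot: [180.0, -0.0, 64.9]
force: [0.3, 2.0, 0.6]
grip_width: 0.0489
grasp_force: 0.0
```

```bash
python3 go.py W 0.4535 0.1765 0.15 183.5
```

```text
dx 0.1162 dy -0.1215 dz 0.0600 turn -118.58 | case mm [-340.4  -41.4  210. ] yaw 61.62 tilt [ 1.7998e+02 -3.0000e-02] F [0.3 2.  0.6] t 7.0
```

Scaled: -0.1215 m is -12.15, 0.116 m is 11.6, 61.4 degrees is 6.14.

Call:
steer_hand(offsets="11.6 -12.15 5 6.14 0.05\n11.6 -12.15 5 6.14 0.05\n11.6 -12.15 5 6.14 0.05\n11.6 -12.15 5 6.14 0.05\n11.6 -12.15 5 6.14 0.05\n11.6 -12.15 5 6.14 0.05\n11.6 -12.15 5 6.14 0.05\n11.6 -12.15 5 6.14 0.05")

```text
time_s: 7.62
tool_pos: [0.4529, 0.1752, 0.1598]
tool_rot: [180.0, 0.0, 10.4]
force: [0.4, -1.1, 0.3]
grip_width: 0.0501
grasp_force: 0.0
```

Call:
steer_hand(offsets="0 0 0 0.7 0.05\n0 0 0 0.7 0.05\n0 0 0 0.7 0.05")

```text
time_s: 7.87
tool_pos: [0.4533, 0.1745, 0.16]
tool_rot: [-180.0, -0.0, 3.8]
force: [1.3, -0.4, 0.7]
grip_width: 0.0502
grasp_force: 0.0
```

```bash
python3 go.py W 0.4535 0.1765 0.03 3.5; python3 - <<'E'
from loc import *
for n in C:
  print(n,[x[0] for x in comps(brass(C[n])) if x[1][4]<420 and x[1][3]>15])
c=T;cv2.imwrite("pics/t2.png",cv2.resize(c["color"][120:290,150:390],None,fx=3,fy=3,interpolation=cv2.INTER_CUBIC))
E
```

```text
dx 0.0004 dy -0.0019 dz 0.1300 turn 0.32 | case mm [-498.5  -93.4  160. ] yaw 0.52 tilt [-180.   -0.] F [ 1.3 -0.4  0.7] t 7.9
side case hull [[362.0, 47.0], [367.0, 116.0], [356.0, 117.0], [228.0, 117.0], [228.0, 101.0], [232.0, 47.0]] [[0.3767, -0.4511], [0.3633, -0.2022], [0.3955, -0.1968], [0.7677, -0.1763], [0.7738, -0.2303], [0.7838, -0.4285]]
top case hull [[484.0, 270.0], [451.0, 273.0], [397.0, 277.0], [388.0, 133.0], [444.0, 130.0], [473.0, 129.0]] [[0.3813, -0.4535], [0.3735, -0.358], [0.363, -0.2047], [0.7697, -0.1846], [0.7802, -0.3468], [0.7844, -0.4323]]
side tray [[354.0, 159.0], [322.0, 232.0], [300.0, 231.0], [299.0, 159.0]] [[0.3831, -0.1255], [0.4754, 0.1173], [0.5407, 0.1179], [0.5558, -0.1154]] rect [ 0.4645 -0.002 ] [0.1699 0.237 ] 3.3285810947418213
top tray [[363.0, 267.0], [287.0, 272.0], [284.0, 216.0], [359.0, 211.0]] [[0.3863, -0.1298], [0.3708, 0.1018], [0.5414, 0.1113], [0.5573, -0.1186]] rect [ 0.4644 -0.0086] [0.1711 0.2308] 3.4276845455169678
side [[311.8, 96.6], [286.4, 132.4], [244.1, 215.4], [314.4, 244.5], [339.3, 310.6]]
top [[2.7, 135.3], [33.0, 148.5], [66.2, 162.1], [293.4, 160.6], [205.4, 255.0], [62.3, 291.9], [27.7, 298.2], [61.7, 409.6]]
```

View pics/t2.png

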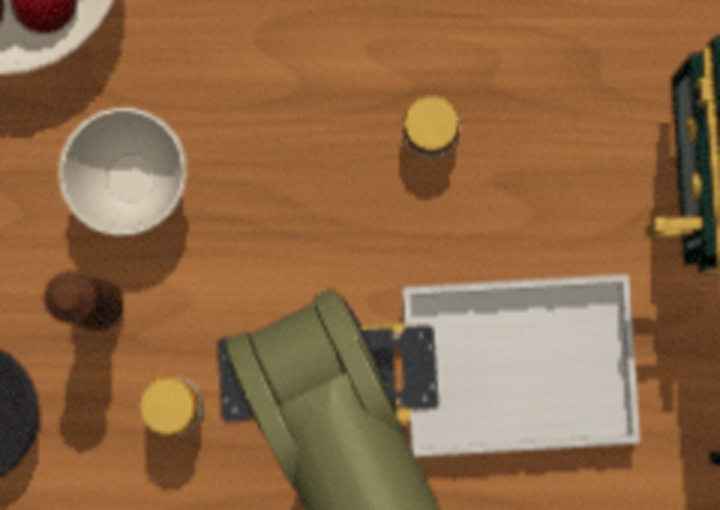

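Call:
steer_hand(offsets="0 -0.2 4 0.03 0.05\n0 -0.2 8 0.03 0.05\n0 -0.2 11 0.03 0.05\n0 -0.2 12.8 0.03 0.05\n0 -0.2 13 0.03 0.05\n0 -0.2 13 0.03 0.003\n0 -0.2 13 0.03 0.003\n0 -0.2 13 0.03 0.003", force=40)

```text
time_s: 8.63
tool_pos: [0.4547, 0.177, 0.0318]
tool_rot: [-180.0, -0.2, 3.3]
force: [0.1, 0.7, -0.4]
grip_width: 0.0374
grasp_force: 0.0
```

Call:
steer_hand(offsets="0 0 0 0 0.003\n0 0 0 0 0.003\n0 0 0 0 0.003\n0 0 0 0 0.003\n0 0 0 0 0.003")

```text
time_s: 9.05
tool_pos: [0.4536, 0.1759, 0.0307]
tool_rot: [179.9, -0.0, 3.3]
force: [0.0, -2.3, 4.3]
grip_width: 0.0114
grasp_force: 40.0
```

```bash
python3 go.py C -495 -100 30 0
```

```text
dx -0.0070 dy 0.0048 dz 0.0007 turn 0.01 | case mm [-499.8  -93.    30.7] yaw 0.01 tilt [ 1.7994e+02 -4.0000e-02] F [ 0.  -2.3  4.3] t 9.1
```

Scaled: 0.055 m is 5.5, 0.05 m is 5.

Call:
steer_hand(offsets="-0.3 0.5 0 0 0.003\n-0.7 1.5 0 0 0.003\n-0.7 2.7 0 0 0.003\n-0.7 3.9 0 0 0.003\n-0.7 5 0 0 0.003\n-0.7 5.5 0 0 0.003\n-0.7 5.5 0 0 0.003")

```text
time_s: 9.63
tool_pos: [0.4499, 0.1206, 0.0306]
tool_rot: [180.0, -0.1, 3.2]
force: [0.4, -0.1, 4.7]
grip_width: 0.0115
grasp_force: 40.0
```

```bash
python3 go.py C -440 -100 30 0; python3 - <<'E'
from loc import *; from cs import *
c=T;k=3
m=cv2.resize(c["color"][175:290,250:490],None,fx=k,fy=k,interpolation=cv2.INTER_CUBIC)
for q in proj(c,[W(-125,-187.5,30),W(-125,-12.5,30),W(-140,-185,30),W(-140,-15,30),W(-370,-185,30),W(-370,-15,30)]): cv2.drawMarker(m,(int((q[0]+.5-250)*k),int((q[1]+.5-175)*k)),(0,0,255),0,9,1)
cv2.imwrite("pics/t3.png",m)
E
```

```text
dx -0.0001 dy 0.0047 dz 0.0006 turn -0.06 | case mm [-444.7  -99.9   30.6] yaw -0.06 tilt [ 1.8e+02 -7.0e-02] F [ 0.4 -0.1  4.7] t 9.6
side case hull [[361.0, 47.0], [366.0, 101.0], [366.0, 117.0], [228.0, 117.0], [228.0, 104.0], [232.0, 47.0]] [[0.3799, -0.4509], [0.366, -0.2531], [0.3663, -0.1987], [0.7677, -0.1763], [0.7726, -0.2201], [0.7838, -0.4285]]
top case hull [[484.0, 270.0], [427.0, 275.0], [398.0, 276.0], [388.0, 133.0], [442.0, 130.0], [473.0, 129.0]] [[0.3813, -0.4535], [0.3682, -0.2895], [0.3658, -0.2075], [0.7697, -0.1846], [0.7801, -0.341], [0.7844, -0.4323]]
side tray [[363.0, 145.0], [321.0, 214.0], [302.0, 214.0], [301.0, 145.0]] [[0.3547, -0.1763], [0.4804, 0.0616], [0.5374, 0.0648], [0.5519, -0.1646]] rect [ 0.4599 -0.0548] [0.1713 0.23  ] 3.3726084232330322
top tray [[371.0, 269.0], [311.0, 273.0], [288.0, 218.0], [371.0, 213.0]] [[0.3802, -0.1543], [0.368, 0.0288], [0.5353, 0.0991], [0.5513, -0.1555]] rect [ 0.4585 -0.044 ] [0.1717 0.2339] 3.627883195877075
```

View pics/t3.png

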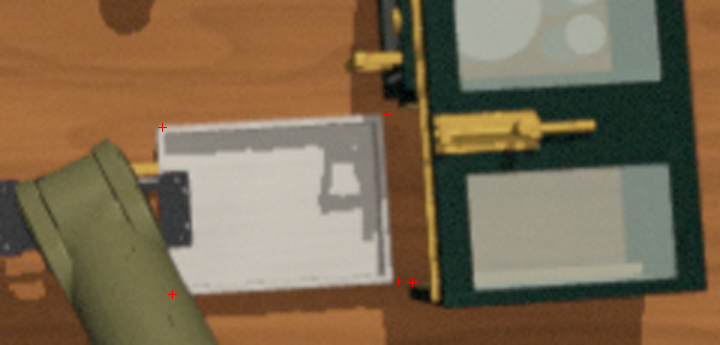

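Call:
steer_hand(offsets="0 0.8 0 0 0.003\n0 1.8 0 0 0.003\n0 2.8 0 0 0.003\n0 3.5 0 0 0.003\n0 3.5 0 0 0.003\n0 3.5 0 0 0.003")

```text
time_s: 10.23
tool_pos: [0.452, 0.0859, 0.0306]
tool_rot: [180.0, -0.1, 3.3]
force: [0.9, 0.6, 6.5]
grip_width: 0.0116
grasp_force: 40.0
```

```bash
python3 go.py C -410 -100 30 0
```

```text
dx -0.0002 dy -0.0000 dz 0.0006 turn 0.01 | case mm [-410.   -99.8   30.6] yaw 0.01 tilt [ 1.7999e+02 -7.0000e-02] F [0.9 0.6 6.5] t 10.2
```

Scaled: -0.15 m is -15, -0.17 m is -17.

Call:
steer_hand(offsets="0 0 0 0 0.04\n0 0 0 0 0.04\n0 0 -3 0 0.085\n0 0 -7 0 0.085\n0 0 -11 0 0.085\n0 0 -15 0 0.085\n0 0 -17 0 0.085\n0 0 -17 0 0.085")

```text
time_s: 10.9
tool_pos: [0.4539, 0.0864, 0.2046]
tool_rot: [179.9, -0.5, 3.3]
force: [0.6, 0.2, 0.7]
grip_width: 0.0569
grasp_force: 0.0
```

```bash
python3 - <<'E'
from h import *
S,T=cam("side"),cam("top")
print(np.round(tri(S,[(301,339)],T,[(174,218)]),3), onz(T,[(174,218)],.14).round(3))
b={0:comps(brass(S)),1:comps(brass(T))}
near=lambda n,p:min(b[n],key=lambda q:np.hypot(q[0][0]-p[0],q[0][1]-p[1]))
for ps,pt in [((244,215),(293,161)),((339,311),(205,255))]:
    a,d=near(0,ps),near(1,pt); print("jar",a[:2],d[:2],np.round(tri(S,[a[0]],T,[d[0]]),4))
E
python3 go.py W 0.4215 0.346 0.2 93
```

```text
[[0.526 0.429 0.129 0.005]] [[0.528 0.426 0.14 ]]
jar ([244.0, 215.4], [236, 207, 17, 18, 224]) ([293.3, 160.6], [285, 152, 18, 18, 248]) [[0.7097 0.0833 0.0444 0.0013]]
jar ([339.5, 310.6], [330, 301, 20, 20, 282]) ([205.3, 254.9], [197, 246, 18, 19, 273]) [[0.4214 0.3466 0.0629 0.0013]]
dx -0.0146 dy -0.2615 dz -0.0000 turn -89.70 | case mm [-409.9 -100.6  200. ] yaw 0.0 tilt [ 1.7995e+02 -1.0000e-02] F [ 0.4  0.4 -1.1] t 11.0
```

Careful with the scale: shifts go in cm and turns go in units of 10 degrees. That gives: -0.2615 m is -26.15, -0.0146 m is -1.46, -56 degrees is -5.6.

Call:
steer_hand(offsets="-1.46 -26.15 0 -5.6 0.085\n-1.46 -26.15 0 -5.6 0.085\n-1.46 -26.15 0 -5.6 0.085\n-1.46 -26.15 0 -5.6 0.085\n-1.46 -26.15 0 -5.6 0.085\n-1.46 -26.15 0 -5.6 0.085\n-1.46 -26.15 0 -5.6 0.085\n-1.46 -26.15 0 -5.6 0.085")

```text
time_s: 11.67
tool_pos: [0.4178, 0.3507, 0.1978]
tool_rot: [-179.7, 0.1, 60.2]
force: [-0.2, -1.4, 0.4]
grip_width: 0.0851
grasp_force: 0.0
```

```bash
python3 go.py W 0.4215 0.3465 0.034 59.5
```

```text
dx -0.0018 dy 0.0053 dz 0.1638 turn 0.66 | case mm [-676.3 -118.7  197.8] yaw 56.86 tilt [-1.7966e+02  6.0000e-02] F [-0.2 -1.4  0.4] t 11.7
```

Scaled: 0.1 m is 10, 0.08 m is 8.

Call:
steer_hand(offsets="0 0.1 4 0 0.085\n0 0.1 8 0 0.085\n0 0.1 10 0 0.085\n0 0.1 10 0 0.085")

```text
time_s: 12.0
tool_pos: [0.418, 0.3423, 0.0931]
tool_rot: [-179.6, 0.7, 59.4]
force: [-0.6, -1.0, -1.9]
grip_width: 0.0855
grasp_force: 0.0
```

```bash
python3 go.py W 0.4215 0.3465 0.034 59.5
```

```text
dx 0.0054 dy 0.0008 dz 0.0591 turn -0.10 | case mm [-667.9 -118.9   93.1] yaw 56.1 tilt [-179.62    0.66] F [-0.6 -1.  -1.9] t 12.0
```

Call:
steer_hand(offsets="0 0 0 0 0.085\n0 0 0 0 0.085\n0 0 0 0 0.085")

```text
time_s: 12.25
tool_pos: [0.4232, 0.3468, 0.1016]
tool_rot: [179.9, -0.1, 59.3]
force: [0.3, 0.4, -0.1]
grip_width: 0.0853
grasp_force: 0.0
```

```bash
python3 go.py W 0.4215 0.3465 0.034 59.5
```

```text
dx -0.0011 dy -0.0013 dz 0.0676 turn -0.17 | case mm [-672.1 -113.5  101.6] yaw 56.03 tilt [ 1.7995e+02 -1.3000e-01] F [ 0.3  0.4 -0.1] t 12.2
```

Scaled: 0.067 m is 6.7, 0.065 m is 6.5.

Call:
steer_hand(offsets="0 -0.1 3 0 0.085\n0 -0.1 5 0 0.085\n0 -0.1 6.5 0 0.085\n0 -0.1 6.7 0 0.085\n0 -0.1 6.7 0 0.085\n0 -0.1 6.7 0 0.045\n0 -0.1 6.7 0 0.045\n0 -0.1 6.7 0 0.045", force=25)

```text
time_s: 12.92
tool_pos: [0.4224, 0.3471, 0.0344]
tool_rot: [179.9, -0.1, 59.3]
force: [-0.1, -0.2, -1.1]
grip_width: 0.0723
grasp_force: 0.0
```

Call:
steer_hand(offsets="0 0 0 0 0.045\n0 0 0 0 0.045\n0 0 0 0 0.045\n0 0 0 0 0.045")

```text
time_s: 13.25
tool_pos: [0.422, 0.3465, 0.0336]
tool_rot: [180.0, -0.0, 59.3]
force: [0.0, -1.8, 3.6]
grip_width: 0.0576
grasp_force: 25.0
```

```bash
python3 go.py C -195 -100 110 90
```

```text
dx -0.3872 dy 0.2788 dz -0.0764 turn -33.99 | case mm [-671.9 -114.7   33.6] yaw 56.01 tilt [ 1.7996e+02 -2.0000e-02] F [ 0.  -1.8  3.6] t 13.2
```

Call:
steer_hand(offsets="0 0 -2 0 0.04\n0 0 -5 0 0.04\n-1 0.7 -7.5 0 0.04\n-3 2 -9 -0.3 0.04\n-6 4.2 -9 -0.6 0.04\n-8.5 6.1 -9 -0.9 0.04\n-11 7.9 -9 -1.2 0.04\n-13.5 9.7 -9 -1.5 0.04", force=30)

```text
time_s: 13.92
tool_pos: [0.4356, 0.1791, 0.1226]
tool_rot: [-180.0, 0.0, 74.5]
force: [-0.1, -1.0, -2.1]
grip_width: 0.0576
grasp_force: 30.0
```

Call:
steer_hand(offsets="-2.7 1.8 0 -0.3 0.04\n-5.4 3.6 0 -0.6 0.04\n-8.1 5.4 0 -0.9 0.04\n-10.8 7.2 0 -1.2 0.04\n-13 8.6 0 -1.5 0.04\n-14.5 9.6 0 -1.8 0.04\n-15 10 0 -1.9 0.04\n-15 10 0 -1.9 0.04")

```text
time_s: 14.58
tool_pos: [0.4919, 0.007, 0.1225]
tool_rot: [-179.9, -0.0, 93.1]
force: [0.4, 0.1, -1.8]
grip_width: 0.057
grasp_force: 30.0
```

```bash
python3 go.py C -195 -100 120 90
```

```text
dx -0.1341 dy -0.0351 dz 0.0025 turn -0.18 | case mm [-328.9  -64.5  122.5] yaw 89.82 tilt [-179.94   -0.  ] F [ 0.4  0.1 -1.8] t 14.6
```

Call:
steer_hand(offsets="-2 -1 0 0 0.04\n-5 -2 0 0 0.04\n-8 -3 0 0 0.04\n-11 -3.5 0 0 0.04\n-13 -3.5 0 0 0.04\n-13.4 -3.5 0 0 0.04\n-13.4 -3.5 0 0 0.04\n-13.4 -3.5 0 0 0.04")

```text
time_s: 15.25
tool_pos: [0.4647, -0.1247, 0.1229]
tool_rot: [-180.0, -0.1, 93.4]
force: [-0.3, -0.3, -1.9]
grip_width: 0.0572
grasp_force: 30.0
```

```bash
python3 go.py C -195 -100 41 90;  python3 - <<'E'
from h import *
c=cam("side");cv2.imwrite("pics/s4.png",cv2.resize(c["color"][90:260,200:400],None,fx=3.4,fy=3.4,interpolation=cv2.INTER_CUBIC))
E
```

```text
dx -0.0041 dy -0.0008 dz 0.0819 turn 0.08 | case mm [-199.1  -99.2  122.9] yaw 90.08 tilt [-1.7998e+02 -7.0000e-02] F [-0.3 -0.3 -1.9] t 15.2
```

View pics/s4.png

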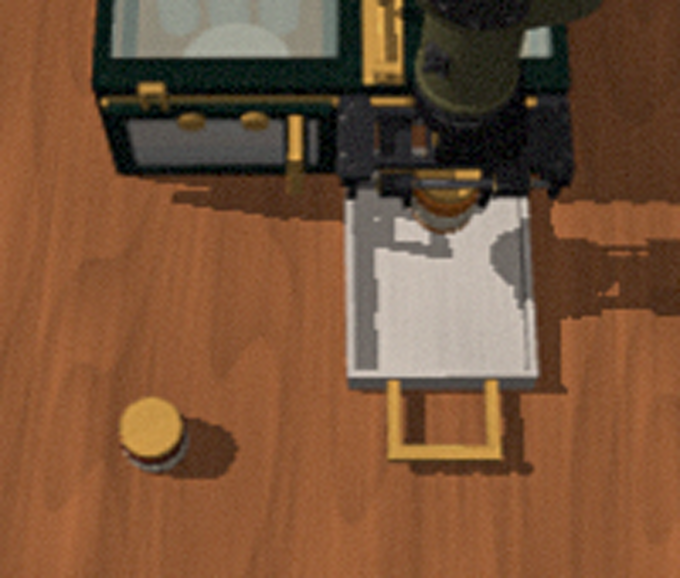

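Call:
steer_hand(offsets="0 0 2 0 0.04\n0 0 4 0 0.04\n0 0 6 0 0.04\n0 0 7.5 0 0.04\n0 0 8.1 0 0.04\n0 0 8.2 0 0.04\n0 0 8.2 0 0.04\n0 0 8.2 0 0.04")

```text
time_s: 15.97
tool_pos: [0.4656, -0.1261, 0.0421]
tool_rot: [179.9, 0.0, 93.4]
force: [-0.2, 0.5, -2.8]
grip_width: 0.0573
grasp_force: 30.0
```

```bash
python3 go.py C -195 -100 41 90
```

```text
dx -0.0026 dy -0.0016 dz 0.0011 turn 0.07 | case mm [-197.6  -98.4   42.1] yaw 90.07 tilt [1.7992e+02 4.0000e-02] F [-0.2  0.5 -2.8] t 16.0
```

Call:
steer_hand(offsets="0 0 0.2 0 0.04\n0 0 0.2 0 0.04\n0 0 0.2 0 0.04\n0 0 0.2 0 0.08\n0 0 0.2 0 0.08\n0 0 0.2 0 0.08\n0 0 -3 0 0.08\n0 0 -6 0 0.08")

```text
time_s: 16.63
tool_pos: [0.4634, -0.1257, 0.1007]
tool_rot: [-179.8, -0.2, 93.4]
force: [0.8, -0.3, 0.3]
grip_width: 0.0778
grasp_force: 0.0
```

Call:
steer_hand(offsets="0 0 -4 0 0.08\n0 0 -6 0 0.085\n0 0 -6 0 0.085")

```text
time_s: 16.88
tool_pos: [0.4681, -0.1272, 0.1662]
tool_rot: [179.6, 0.3, 93.3]
force: [1.1, -0.5, 0.5]
grip_width: 0.0836
grasp_force: 0.0
```

```bash
python3 - <<'E'
from h import *
S,T=cam("side"),cam("top")
b={0:comps(brass(S)),1:comps(brass(T))}
near=lambda n,p:min(b[n],key=lambda q:np.hypot(q[0][0]-p[0],q[0][1]-p[1]))
a,d=near(0,(244,215)),near(1,(293,161)); print("jar",a[:2],d[:2],np.round(tri(S,[a[0]],T,[d[0]]),4))
E
python3 go.py W 0.7095 0.0835 0.15 93
```

```text
jar ([244.2, 215.5], [236, 207, 18, 18, 229]) ([293.4, 160.6], [285, 152, 18, 18, 250]) [[0.7097 0.0831 0.0428 0.002 ]]
dx 0.1959 dy 0.2560 dz 0.0118 turn 0.30 | case mm [-196.9  -98.8  161.8] yaw 90.0 tilt [1.7992e+02 1.1000e-01] F [-0.2 -1.   0. ] t 17.0
```

Call:
steer_hand(offsets="4 0 0 0 0.085\n7 3 0 0 0.085\n10 6 0 0 0.085\n12.5 9 0 0 0.085\n15 12 0 0 0.085\n16.5 15.5 0 0 0.085\n18 19 0 0 0.085\n19 22.5 0 0 0.085")

```text
time_s: 17.65
tool_pos: [0.6784, 0.0788, 0.1579]
tool_rot: [-179.7, -0.0, 93.5]
force: [-0.2, 0.1, 1.2]
grip_width: 0.085
grasp_force: 0.0
```

Call:
steer_hand(offsets="0.4 2 0 0 0.085\n0.6 3.1 0 0 0.085\n0.6 3.1 0 0 0.085\n0.6 3.1 0 0 0.085\n0.6 3.1 0 0 0.085")

```text
time_s: 18.07
tool_pos: [0.7077, 0.084, 0.1596]
tool_rot: [-179.8, 0.0, 93.4]
force: [1.0, 0.6, 0.5]
grip_width: 0.085
grasp_force: 0.0
```

```bash
python3 go.py W 0.7096 0.0832 0.026 93
```

```text
dx -0.0009 dy 0.0019 dz 0.1336 turn 0.35 | case mm [-393.4  155.4  159.6] yaw 90.05 tilt [-1.7984e+02  2.0000e-02] F [1.  0.6 0.5] t 18.1
```

Scaled: 0.133 m is 13.3, 0.128 m is 12.8.

Call:
steer_hand(offsets="-0.1 0.2 4 0 0.085\n-0.1 0.2 8 0 0.085\n-0.1 0.2 11 0 0.085\n-0.1 0.2 12.8 0 0.085\n-0.1 0.2 13.3 0 0.085\n-0.1 0.2 13.3 0 0.085\n-0.1 0.2 13.3 0 0.045\n-0.1 0.2 13.3 0 0.045", force=30)

```text
time_s: 18.73
tool_pos: [0.7122, 0.0834, 0.0306]
tool_rot: [179.8, -0.0, 93.3]
force: [1.1, -0.1, 0.2]
grip_width: 0.0782
grasp_force: 0.0
```

Call:
steer_hand(offsets="0 0 0 0 0.045\n0 0 0 0 0.045\n0 0 0 0 0.045\n0 0 0 0 0.045\n0 0 0 0 0.045")

```text
time_s: 19.15
tool_pos: [0.7113, 0.0832, 0.0291]
tool_rot: [180.0, 0.0, 93.3]
force: [-1.7, -1.1, 4.5]
grip_width: 0.0574
grasp_force: 30.0
```

```bash
python3 go.py C -278 -100 110 90
```

```text
dx -0.1144 dy -0.2590 dz -0.0809 turn 0.02 | case mm [-392.5  158.9   29.1] yaw 90.02 tilt [1.7996e+02 2.0000e-02] F [-1.7 -1.1  4.5] t 19.1
```

Call:
steer_hand(offsets="0 0 -3 0 0.04\n0 0 -6 0 0.04\n0 -1.5 -8.5 0 0.04\n0 -4 -10 0 0.04\n-1.3 -7 -10 0 0.04\n-2.6 -10 -10 0 0.04\n-4 -13 -10 0 0.04\n-5.3 -16 -10 0 0.04")

```text
time_s: 19.82
tool_pos: [0.5526, 0.0202, 0.1273]
tool_rot: [-179.9, 0.0, 93.3]
force: [0.4, -1.1, -0.7]
grip_width: 0.057
grasp_force: 30.0
```

Call:
steer_hand(offsets="-1.5 -3 0 0 0.04\n-3 -6 0 0 0.04\n-4.5 -8.5 0 0 0.04\n-5.8 -9.9 0 0 0.04\n-6.1 -9.9 0 0 0.04\n-6.1 -9.9 0 0 0.04\n-6.1 -9.9 0 0 0.04")

```text
time_s: 20.4
tool_pos: [0.4598, -0.0454, 0.1284]
tool_rot: [179.9, -0.0, 93.3]
force: [0.9, 0.3, -1.3]
grip_width: 0.0573
grasp_force: 30.0
```

```bash
python3 go.py C -278 -100 36 90; python3 - <<'E'
from h import *
c=cam("top");cv2.imwrite("pics/t5.png",cv2.resize(c["color"][150:290,240:440],None,fx=3.4,fy=3.4,interpolation=cv2.INTER_CUBIC))
E
```

```text
dx -0.0005 dy -0.0005 dz 0.0924 turn 0.01 | case mm [-278.5  -99.5  128.4] yaw 90.01 tilt [179.93  -0.  ] F [ 0.9  0.3 -1.3] t 20.4
```

View pics/t5.png

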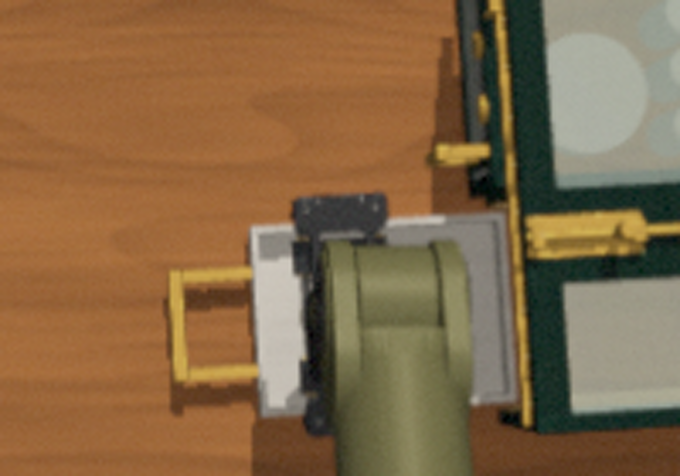

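Scaled: 0.093 m is 9.3, 0.09 m is 9.

Call:
steer_hand(offsets="0 0 2 0 0.04\n0 0 4 0 0.04\n0 0 6 0 0.04\n0 0 8 0 0.04\n0 0 9 0 0.04\n0 0 9.3 0 0.04\n0 0 9.3 0 0.04\n0 0 9.3 0 0.04")

```text
time_s: 21.12
tool_pos: [0.4601, -0.0444, 0.0354]
tool_rot: [179.9, -0.1, 93.4]
force: [0.4, -0.1, -1.2]
grip_width: 0.0572
grasp_force: 30.0
```

```bash
python3 go.py C -278 -100 36 90
```

```text
dx -0.0015 dy -0.0008 dz -0.0006 turn 0.12 | case mm [-279.5  -99.2   35.4] yaw 90.12 tilt [ 1.7995e+02 -7.0000e-02] F [ 0.4 -0.1 -1.2] t 21.1
```

Call:
steer_hand(offsets="0 0 0 0 0.04\n0 0 0 0 0.08\n0 0 0 0 0.08\n0 0 0 0 0.08\n0 0 -3 0 0.08\n0 0 -6 0 0.08\n0 0 -10 0 0.08\n0 0 -13 0 0.08")

```text
time_s: 21.78
tool_pos: [0.4596, -0.045, 0.1675]
tool_rot: [179.9, 0.0, 93.4]
force: [1.7, 0.1, -0.3]
grip_width: 0.0794
grasp_force: 0.0
```

Call:
steer_hand(offsets="4 0 0 0 0.08\n8 0 0 0 0.08\n12 0 0 0 0.06\n16 0 0 0 0.06\n18.5 0 0 0 0.06\n18.5 0 0 0 0.06\n18.5 0 0 0 0.06\n18.5 0 0 0 0.06")

```text
time_s: 22.45
tool_pos: [0.4485, 0.1381, 0.165]
tool_rot: [-180.0, 0.0, 93.3]
force: [-0.4, 0.3, -0.3]
grip_width: 0.0607
grasp_force: 0.0
```

```bash
python3 go.py C -440 -100 26 90; python3 - <<'E'
from h import *
from cs import *
S,T=cam("side"),cam("top")
for n,c in(("s",S),("t",T)): print([x[:2] for x in comps(brass(c)) if x[1][2]<40])
cv2.imwrite("pics/s6.png",cv2.resize(S["color"][70:260,200:400],None,fx=3,fy=3,interpolation=cv2.INTER_CUBIC))
E
```

```text
dx -0.0224 dy 0.0003 dz 0.1390 turn -0.01 | case mm [-462.4 -100.3  165. ] yaw 89.99 tilt [-1.7999e+02  5.0000e-02] F [-0.4  0.3 -0.3] t 22.4
[([366.3, 2.3], [357, 0, 20, 5, 49]), ([386.5, 3.2], [378, 0, 17, 6, 48]), ([477.6, 9.4], [476, 6, 4, 7, 16]), ([497.5, 13.3], [490, 12, 18, 3, 32]), ([311.7, 96.6], [306, 69, 13, 46, 389]), ([243.6, 116.4], [237, 114, 12, 7, 41]), ([268.1, 118.5], [255, 118, 28, 2, 43]), ([255.9, 125.2], [253, 123, 7, 5, 21]), ([274.4, 125.1], [271, 123, 8, 5, 27]), ([286.4, 134.0], [284, 124, 5, 23, 74]), ([328.2, 151.0], [321, 145, 17, 15, 160]), ([326.3, 180.1], [321, 172, 11, 16, 103]), ([326.9, 222.4], [325, 221, 5, 4, 19])]
[([2.7, 135.2], [0, 111, 7, 52, 266]), ([33.0, 148.5], [25, 126, 13, 47, 269]), ([389.8, 201.7], [383, 135, 14, 141, 493]), ([66.2, 161.9], [59, 142, 12, 41, 216]), ([380.2, 162.4], [379, 159, 3, 8, 18]), ([381.9, 181.5], [381, 178, 3, 8, 22]), ([374.4, 194.8], [366, 192, 18, 7, 106]), ([298.9, 232.1], [289, 228, 25, 16, 127]), ([363.3, 241.2], [355, 233, 18, 18, 253]), ([335.7, 243.1], [328, 235, 17, 17, 237]), ([306.0, 259.0], [296, 257, 20, 5, 71]), ([62.3, 291.9], [56, 271, 10, 42, 220]), ([27.7, 298.1], [20, 275, 12, 48, 290]), ([61.7, 409.6], [55, 402, 11, 18, 103])]
```

View pics/s6.png

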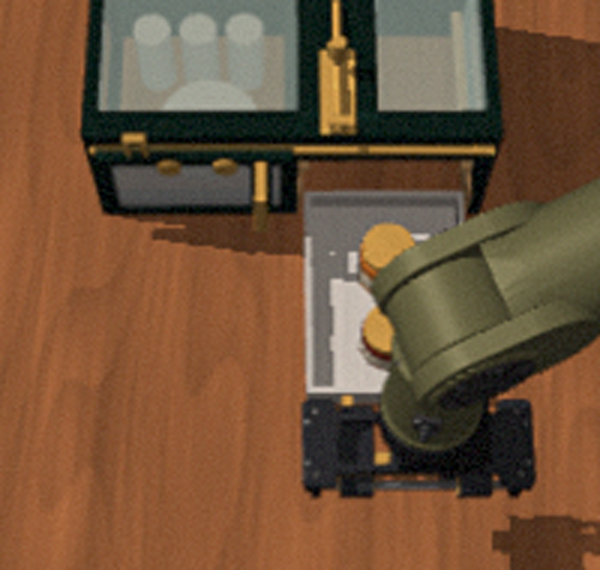

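Call:
steer_hand(offsets="0 0 4 0 0.06\n-1 0 8 0 0.06\n-1.8 0 12 0 0.06\n-1.8 0 13.7 0 0.06\n-1.8 0 13.9 0 0.06\n-1.8 0 13.9 0 0.06\n-1.8 0 13.9 0 0.06")

```text
time_s: 23.13
tool_pos: [0.4506, 0.1211, 0.0274]
tool_rot: [179.9, -0.0, 93.3]
force: [0.4, 0.5, 0.5]
grip_width: 0.0597
grasp_force: 0.0
```

```bash
python3 go.py C -425 -100 26 90
```

```text
dx -0.0202 dy -0.0009 dz 0.0014 turn -0.04 | case mm [-445.2  -99.1   27.4] yaw 89.96 tilt [ 1.7989e+02 -1.0000e-02] F [0.4 0.5 0.5] t 23.1
```

Scaled: -0.032 m is -3.2, -0.026 m is -2.6.

Call:
steer_hand(offsets="-0.3 0 0 0 0.06\n-0.6 0 0 0 0.06\n-0.9 0 0 0 0.06\n-1.2 0 0 0 0.06\n-1.6 0 0 0 0.06\n-2 0 0 0 0.06\n-2.6 0 0 0 0.06\n-3.2 0 0 0 0.06")

```text
time_s: 23.8
tool_pos: [0.4515, 0.0903, 0.0265]
tool_rot: [179.9, -0.1, 93.4]
force: [0.2, 5.0, 1.8]
grip_width: 0.0597
grasp_force: 2.5
```

```bash
python3 go.py C -211 -100 26 90
```

```text
dx -0.2035 dy -0.0002 dz 0.0005 turn 0.08 | case mm [-414.5 -100.    26.5] yaw 90.08 tilt [ 1.7994e+02 -1.3000e-01] F [0.2 5.  1.8] t 23.8
```

Call:
steer_hand(offsets="-0.7 0 0 0 0.06\n-1.4 0 0 0 0.06\n-2.1 0 0 0 0.06\n-2.8 0 0 0 0.06\n-3.5 0 0 0 0.06\n-4.2 0 0 0 0.06\n-4.9 0 0 0 0.06\n-5.6 0 0 0 0.06")

```text
time_s: 24.47
tool_pos: [0.4548, 0.0342, 0.0265]
tool_rot: [179.9, -0.1, 93.4]
force: [-1.1, 5.2, 1.8]
grip_width: 0.0598
grasp_force: 2.7
```

```bash
python3 go.py C -211 -100 26 90
```

```text
dx -0.1472 dy -0.0002 dz 0.0005 turn 0.07 | case mm [-358.2 -100.    26.5] yaw 90.07 tilt [ 1.7995e+02 -1.1000e-01] F [-1.1  5.2  1.8] t 24.5
```

Call:
steer_hand(offsets="-0.7 0 0 0 0.06\n-1.4 0 0 0 0.06\n-2.1 0 0 0 0.06\n-2.8 0 0 0 0.06\n-3.5 0 0 0 0.06\n-4.2 0 0 0 0.06\n-4.9 0 0 0 0.06\n-5.6 0 0 0 0.06")

```text
time_s: 25.13
tool_pos: [0.458, -0.0216, 0.0265]
tool_rot: [180.0, -0.1, 93.4]
force: [0.4, 5.9, 2.7]
grip_width: 0.06
grasp_force: 2.9
```

```bash
python3 go.py C -211 -100 26 90
```

```text
dx -0.0914 dy -0.0001 dz 0.0005 turn 0.07 | case mm [-302.4 -100.    26.5] yaw 90.07 tilt [ 1.7996e+02 -1.2000e-01] F [0.4 5.9 2.7] t 25.1
```

Smooth at 5–6 N; keep going.

Call:
steer_hand(offsets="-0.7 0 0 0 0.06\n-1.4 0 0 0 0.06\n-2.1 0 0 0 0.06\n-2.8 0 0 0 0.06\n-3.5 0 0 0 0.06\n-4.2 0 0 0 0.06\n-4.9 0 0 0 0.06\n-5.6 0 0 0 0.06")

```text
time_s: 25.8
tool_pos: [0.4612, -0.0773, 0.0264]
tool_rot: [180.0, -0.1, 93.4]
force: [-0.6, 6.2, 4.3]
grip_width: 0.0598
grasp_force: 3.2
```

```bash
python3 go.py C -211 -100 26 90
```

```text
dx -0.0356 dy -0.0000 dz 0.0004 turn 0.08 | case mm [-246.6 -100.    26.4] yaw 90.08 tilt [ 1.7998e+02 -1.3000e-01] F [-0.6  6.2  4.3] t 25.8
```

Call:
steer_hand(offsets="-0.5 0 0 0 0.06\n-1 0 0 0 0.06\n-1.5 0 0 0 0.06\n-2 0 0 0 0.06\n-2.5 0 0 0 0.06\n-2.8 0 0 0 0.06\n-2.8 0 0 0 0.06")

```text
time_s: 26.38
tool_pos: [0.4628, -0.106, 0.0264]
tool_rot: [180.0, -0.1, 93.3]
force: [0.1, 4.1, 2.9]
grip_width: 0.0596
grasp_force: 2.1
```

```bash
python3 go.py C -211 -100 26 90
```

```text
dx -0.0068 dy 0.0000 dz 0.0004 turn 0.03 | case mm [-217.8 -100.    26.4] yaw 90.03 tilt [ 1.7998e+02 -8.0000e-02] F [0.1 4.1 2.9] t 26.4
```

Scaled: -0.014 m is -1.4, -0.012 m is -1.2.

Call:
steer_hand(offsets="-0.3 0 0 0 0.06\n-0.6 0 0 0 0.06\n-0.9 0 0 0 0.06\n-1.2 0 0 0 0.06\n-1.4 0 0 0 0.06\n-1.4 0 0 0 0.06")

```text
time_s: 26.88
tool_pos: [0.4633, -0.1154, 0.0263]
tool_rot: [-180.0, -0.4, 93.4]
force: [-2.3, 13.9, 6.9]
grip_width: 0.06
grasp_force: 7.0
```

```bash
python3 go.py C -211 -100 26 90
```

```text
dx 0.0026 dy 0.0001 dz 0.0003 turn 0.13 | case mm [-208.4 -100.1   26.3] yaw 90.13 tilt [-179.98   -0.39] F [-2.3 13.9  6.9] t 26.9
```

Call:
steer_hand(offsets="-0.2 0 0 0 0.06\n-0.4 0 0 0 0.06\n-0.4 0 0 0 0.06")

```text
time_s: 27.13
tool_pos: [0.4633, -0.1156, 0.0263]
tool_rot: [-179.9, -0.7, 93.5]
force: [-3.6, 21.5, 11.7]
grip_width: 0.0602
grasp_force: 11.1
```

```bash
python3 go.py C -211 -100 26 90
```

```text
dx 0.0027 dy 0.0001 dz 0.0003 turn 0.21 | case mm [-208.3 -100.1   26.3] yaw 90.21 tilt [-179.94   -0.67] F [-3.6 21.5 11.7] t 27.1
```

Call:
steer_hand(offsets="2 0 0 0 0.04\n4 0 0 0 0.04\n4 0 -4 0 0.04\n4 0 -8 0 0.04\n4 0 -12 0 0.04\n4 0 -16 0 0.04\n4 0 -18 0 0.04\n4 0 -18 0 0.04")

```text
time_s: 27.8
tool_pos: [0.4637, -0.0865, 0.2105]
tool_rot: [179.7, 0.4, 93.2]
force: [-0.2, -0.8, -0.2]
grip_width: 0.0397
grasp_force: 0.0
```

```bash
python3 go.py C -187 31 200 90;python3 - <<'E'
from h import *
from cs import *
T=cam("top");S=cam("side")
k=3.4
def save(c,n,x0,y0,x1,y1,P):
    m=cv2.resize(c["color"][y0:y1,x0:x1],None,fx=k,fy=k,interpolation=cv2.INTER_CUBIC)
    for q in proj(c,P): cv2.drawMarker(m,(int((q[0]+.5-x0)*k),int((q[1]+.5-y0)*k)),(0,0,255),0,9,1)
    return m
P=[W(-201,-150,34),W(-201,-50,34),W(-125,-185,34),W(-125,-15,34)]
a=save(T,"t7",345,120,495,285,P);b=save(S,"s7",222,60,302+80,160,P)
cv2.imwrite("pics/s7.png",b);cv2.imwrite("pics/t7.png",a)
E
```

```text
dx -0.0501 dy 0.1291 dz 0.0105 turn -0.07 | case mm [-237.3  -98.   210.5] yaw 89.93 tilt [179.7    0.43] F [-0.2 -0.8 -0.2] t 27.8
```

View pics/s7.png

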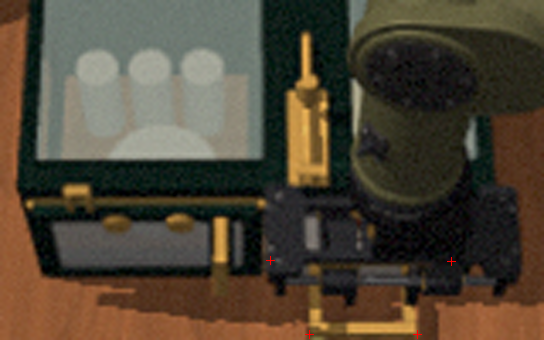

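Call:
steer_hand(offsets="-2 3 1 0 0.04\n-4 7 1 0 0.04\n-5 11 1 0 0.04\n-5 12.9 1 0 0.04\n-5 12.9 1 0 0.04\n-5 12.9 1 0 0.04\n-5 12.9 1 0 0.04")

```text
time_s: 28.48
tool_pos: [0.5919, -0.1258, 0.1937]
tool_rot: [-179.8, -0.1, 93.4]
force: [0.5, 0.1, 0.9]
grip_width: 0.0402
grasp_force: 0.0
```

```bash
python3 go.py C -187 31 140 90
```

```text
dx -0.0036 dy 0.0033 dz 0.0537 turn 0.14 | case mm [-190.6   27.7  193.7] yaw 90.14 tilt [-1.7977e+02 -1.4000e-01] F [0.5 0.1 0.9] t 28.5
```

Scaled: 0.055 m is 5.5, 0.053 m is 5.3.

Call:
steer_hand(offsets="-0.1 0.1 2 0 0.04\n-0.1 0.1 4 0 0.04\n-0.1 0.1 5.3 0 0.04\n-0.1 0.1 5.5 0 0.04\n-0.1 0.1 5.5 0 0.003\n-0.1 0.1 5.5 0 0.003\n-0.1 0.1 5.5 0 0.003\n-0.1 0.1 5.5 0 0.003", force=30)

```text
time_s: 29.15
tool_pos: [0.5946, -0.1281, 0.1424]
tool_rot: [179.9, 0.1, 93.3]
force: [-0.6, 0.4, 0.6]
grip_width: 0.0209
grasp_force: 0.0
```

Call:
steer_hand(offsets="0 0 0 0 0.003\n0 0 0 0 0.003\n0 0 0 0 0.003")

```text
time_s: 29.4
tool_pos: [0.5946, -0.128, 0.1419]
tool_rot: [179.9, 0.0, 93.3]
force: [0.5, -0.0, 3.5]
grip_width: 0.0119
grasp_force: 30.0
```

```bash
python3 go.py C -187 -165 140 90
```

```text
dx -0.0012 dy -0.1953 dz 0.0019 turn 0.02 | case mm [-188.3   30.3  141.9] yaw 90.02 tilt [1.7993e+02 3.0000e-02] F [ 0.5 -0.   3.5] t 29.4
```

Scaled: -0.18 m is -18, -0.165 m is -16.5.

Call:
steer_hand(offsets="0 -2 0 0 0.003\n0 -4.5 0 0 0.003\n0 -7 0 0 0.003\n0 -9.5 0 0 0.003\n0 -12 0 0 0.003\n0 -14.5 0 0 0.003\n0 -16.5 0 0 0.003\n0 -18 0 0 0.003")

```text
time_s: 30.07
tool_pos: [0.4154, -0.1383, 0.1417]
tool_rot: [179.8, 0.0, 93.3]
force: [1.5, 3.2, 11.2]
grip_width: 0.0113
grasp_force: 30.0
```

Call:
steer_hand(offsets="0 -0.8 0 0 0.003\n0 -1.4 0 0 0.003\n0 -1.8 0 0 0.003\n0 -2 0 0 0.003\n0 -2 0 0 0.003")

```text
time_s: 30.48
tool_pos: [0.3996, -0.1392, 0.1419]
tool_rot: [179.3, 0.2, 93.4]
force: [16.4, -1.9, -13.8]
grip_width: 0.0118
grasp_force: 30.1
```

```bash
python3 go.py C -187 -165 140 90
```

```text
dx -0.0013 dy 0.0001 dz 0.0019 turn 0.11 | case mm [-188.3 -165.1  141.9] yaw 90.11 tilt [179.31   0.24] F [ 16.4  -1.9 -13.8] t 30.5
```

Call:
steer_hand(offsets="0 0.3 0 0 0.04\n0 0.3 0 0 0.04\n0 0.3 0 0 0.04\n0 0.3 -3 0 0.04\n0 0.3 -7 0 0.04\n0 0.3 -11 0 0.04\n-3 3 -12 0 0.04\n-6 6 -12 0 0.04")

```text
time_s: 31.15
tool_pos: [0.4526, -0.1923, 0.2664]
tool_rot: [180.0, 0.9, 93.2]
force: [-0.4, 0.5, -1.8]
grip_width: 0.0399
grasp_force: 0.0
```

```bash
python3 go.py C -51 -45 250 90
```

```text
dx -0.0812 dy 0.0702 dz 0.0164 turn -0.05 | case mm [-132.2 -115.2  266.4] yaw 89.95 tilt [179.98   0.93] F [-0.4  0.5 -1.8] t 31.1
```

Scaled: -0.079 m is -7.9, 0.066 m is 6.6.

Call:
steer_hand(offsets="-3 2.5 1 0 0.04\n-6 5 1 0 0.04\n-7.9 6.5 1 0 0.04\n-7.9 6.6 1 0 0.04\n-7.9 6.6 1 0 0.04\n-7.9 6.6 1 0 0.04\n-7.9 6.6 1 0 0.04")

```text
time_s: 31.73
tool_pos: [0.5204, -0.2635, 0.2508]
tool_rot: [-179.7, 0.0, 93.5]
force: [-0.2, 0.1, 0.5]
grip_width: 0.0402
grasp_force: 0.0
```

```bash
python3 go.py C -51 -45 208 90
```

```text
dx -0.0063 dy 0.0066 dz 0.0428 turn 0.17 | case mm [-57.2 -51.6 250.8] yaw 90.17 tilt [-1.7975e+02  4.0000e-02] F [-0.2  0.1  0.5] t 31.7
```

Scaled: -0.004 m is -0.4, 0.004 m is 0.4.

Call:
steer_hand(offsets="-0.4 0.4 0 0 0.04\n-0.4 0.4 0 0 0.04\n-0.4 0.4 0 0 0.04\n-0.4 0.4 0 0 0.04")

```text
time_s: 32.07
tool_pos: [0.5249, -0.2684, 0.251]
tool_rot: [-179.8, 0.1, 93.4]
force: [0.0, 0.3, 0.6]
grip_width: 0.0403
grasp_force: 0.0
```

```bash
python3 go.py C -51 -45 208 90
```

```text
dx -0.0011 dy 0.0024 dz 0.0430 turn 0.08 | case mm [-52.1 -47.4 251. ] yaw 90.08 tilt [-1.7979e+02  7.0000e-02] F [0.  0.3 0.6] t 32.1
```

Scaled: 0.043 m is 4.3, 0.04 m is 4.

Call:
steer_hand(offsets="-0.1 0.2 2 0 0.04\n-0.1 0.2 4 0 0.04\n-0.1 0.2 4.3 0 0.04\n-0.1 0.2 4.3 0 0.04\n-0.1 0.2 4.3 0 0.003\n-0.1 0.2 4.3 0 0.003\n-0.1 0.2 4.3 0 0.003\n-0.1 0.2 4.3 0 0.003", force=25)

```text
time_s: 32.73
tool_pos: [0.5275, -0.2695, 0.2085]
tool_rot: [-179.9, 0.1, 93.4]
force: [-0.4, 0.4, 0.3]
grip_width: 0.0208
grasp_force: 0.0
```

Call:
steer_hand(offsets="0 0 0 0 0.003\n0 0 0 0 0.003\n0 0 0 0 0.003")

```text
time_s: 32.98
tool_pos: [0.5275, -0.2694, 0.2082]
tool_rot: [-179.9, 0.0, 93.4]
force: [0.4, -0.6, 2.4]
grip_width: 0.0141
grasp_force: 25.0
```

```bash
python3 go.py C -81 -45 208 90
```

```text
dx 0.0300 dy -0.0001 dz 0.0002 turn 0.08 | case mm [-51.  -44.9 208.2] yaw 90.08 tilt [-1.7986e+02  3.0000e-02] F [ 0.4 -0.6  2.4] t 33.0
```

Scaled: 0.036 m is 3.6, 0.035 m is 3.5.

Call:
steer_hand(offsets="0.8 0 0 0 0.003\n1.6 0 0 0 0.003\n2.4 0 0 0 0.003\n3 0 0 0 0.003\n3.5 0 0 0 0.003\n3.6 0 0 0 0.003\n3.6 0 0 0 0.003")

```text
time_s: 33.57
tool_pos: [0.5256, -0.239, 0.2081]
tool_rot: [-180.0, 0.5, 93.2]
force: [5.6, -12.7, -1.2]
grip_width: 0.0143
grasp_force: 25.0
```

```bash
python3 go.py C -81 -45 208 90
```

```text
dx -0.0004 dy -0.0001 dz 0.0001 turn -0.12 | case mm [-81.4 -44.9 208.1] yaw 89.88 tilt [-179.99    0.55] F [  5.6 -12.7  -1.2] t 33.6
```

Call:
steer_hand(offsets="-0.4 0 0 0 0.04\n-0.4 0 0 0 0.04\n-0.4 0 0 0 0.04\n-0.4 0 -3 0 0.04\n-0.4 0 -6 0 0.04\n-0.4 0 -8 0 0.04\n-0.4 -4 -8 0 0.04\n-0.4 -7 -8 0 0.04")

```text
time_s: 34.23
tool_pos: [0.4569, -0.2367, 0.2873]
tool_rot: [-179.8, -0.3, 93.9]
force: [-1.5, -1.2, 0.9]
grip_width: 0.0397
grasp_force: 0.0
```

Call:
steer_hand(offsets="0 -4 0 0 0.04\n0 -8 0 0 0.04\n0 -10 0 0 0.04\n0 -10 0 0 0.04\n0 -10 0 0 0.04\n0 -10 0 0 0.04")

```text
time_s: 34.73
tool_pos: [0.3563, -0.2461, 0.2877]
tool_rot: [-179.8, -0.0, 93.5]
force: [0.8, -0.3, 0.1]
grip_width: 0.0398
grasp_force: 0.0
```

```bash
python3 - <<'E'
from h import *
from cs import *
T=cam("top");S=cam("side")
a=cv2.resize(S["color"][40:170,215:385],None,fx=3.5,fy=3.5,interpolation=cv2.INTER_CUBIC)[:,:560]
b=cv2.resize(S["color"],None,fx=.5,fy=.5)
cv2.imwrite("pics/s8.png",a)
print(env.get_obs()["force"],[x[:2] for x in comps(brass(S)) if 220<x[0][0]<400])
E
```

```text
[-0.47213562  0.7401553  -0.01488315] [([368.6, 2.5], [357, 0, 25, 5, 65]), ([312.0, 100.8], [306, 78, 14, 45, 401]), ([264.1, 119.2], [229, 118, 71, 4, 176]), ([322.6, 125.2], [319, 123, 8, 5, 21]), ([341.1, 124.9], [338, 123, 7, 5, 21]), ([352.7, 134.6], [350, 124, 7, 23, 85]), ([328.1, 153.2], [313, 141, 31, 19, 192])]
```

View pics/s8.png

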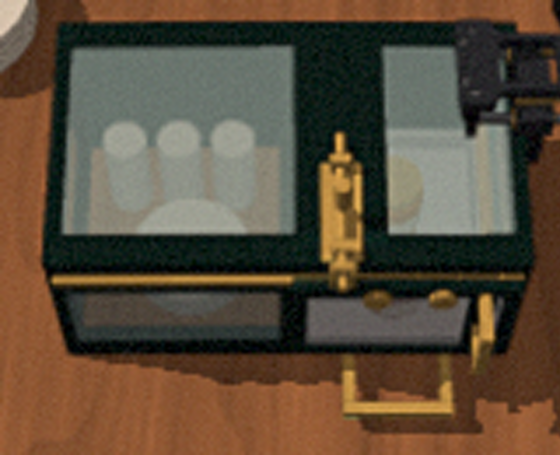

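The picture shows the bolt shot, the door shut (its handle is back at its starting pixel, 352.7, 134.6), the tray home with its pull under the door, and a jar lid upright behind the glass at (405, 190).

Call:
steer_hand(offsets="0 0 0 0 0.04\n0 0 0 0 0.04")

```text
time_s: 35.0
tool_pos: [0.3568, -0.2466, 0.2879]
tool_rot: [-179.8, -0.1, 93.5]
force: [-0.6, -0.4, 0.1]
grip_width: 0.0399
grasp_force: 0.0
```

```bash
python3 -c "
from cell import env
print(env.sign_off())"
```

```text
the job is handed in; nothing more can be done
None
```

I handed the job in at 35 s: both jars on the counter are in the tray, the tray is pushed home against its stop, and the door is shut with the bolt shot; I saw both jars upright before the push, but only one lid through the glass afterwards.

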